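# Open the push-and-turn cap of the blue marking-dye bottle

### The arm

A 7-joint arm with a two-finger parallel gripper is mounted at the origin on the work surface. World frame = base frame: x ahead of the robot, y to its left, z up, the work surface at z = 0. Lengths are in m, angles in rad, forces in N, time in s.
With the tool pointing down it reaches from about 0.4 to 0.85 m from the base axis. Payload 4.5 kg.
Tool frame: the origin (TCP) lies on the centre line of the jaws, within the pads' length; the fingertips stand 17 mm ahead of it and the grasp point (between the pads) lies 2 mm behind it; z points along the fingers, y is the line along which they close (so a half turn about z gives the same grasp; the last joint's range is limited). The gripper opens to 88 mm and grips with 3 to 60 N. Pads are 18 mm wide; open, the fingers measure 123 mm over their backs; the gripper's body (75 mm by 187 mm) begins 45 mm behind the grasp point.
Start: joints at [-1.169, 0.689, -0.195, 1.565, 0.157, 0.902, -0.215], TCP at [0.225, 0.583, 0.256] pointing down, gripper open.
Joint ranges: [-3.01, 3.01], [-0.46, 2.08], [-1.47, 1.51], [0.13, 2.56], [-1, 4.14], [0.04, 2.09], [-2.66, 2.66]. Speed limits (rad/s): [2.57, 2.57, 3.14, 3.14, 3.14, 3.14, 3.14].

### API

Orientations are given as a unit quaternion [x, y, z, w].
In Python, from bench import robot gives the robot as it stands.
- The arm moves only by the tool step_arm, never from a script. Its argument "targets" is a list that holds one entry, the list of rows, each a list of 7 numbers: the turn, a rotation vector about the tool's x, y, z in degrees, then the shift along the tool's x, y, z in mm, then the opening, from 0 (shut) to 1 (fully open). A call has 1 to 12 rows; each row shifts and turns the commanded pose from where the row before left it, along the tool's axes as they then stand; what a row does not reach is not made up. A row lasts 1/12 s, in which the tool goes at most 41.7 mm and 7.16 degrees, less where a joint would pass 70% of its speed; a pose out of reach is approached as far as the arm can. A call is refused whole if a number of a shift passes 41.7 or a number of a turn 7.16, either way. A call with a gripper value outside its range is refused whole. The fingers move at their own pace and stop on an object; "grip_force" is the grip in N (left out, the last holds). Time passes only in rows, so rows that do not move let the fingers close. It gives the time, the measured TCP pose, the force, the opening and the grip force at its end, in the units of the state.
- robot.get_state(): the state, without advancing time (a new reading comes with each control period).
- robot.read_camera(name): name is "side" or "top" or "wrist"; returns a dict with "img" (420x560x3 uint8, blue, green, red), "fov_y" (degrees; the focal length in pixels is half the picture's height over the tangent of half this angle, whatever the lens; pixels are square), "cx", "cy" (the principal point, pixels), "camera_from_world" (4x4, takes a point from world to camera coordinates). Camera axes: x right, y up, looking along -z (the intrinsics and any distortion apply to the point x, -y, -z); pixel columns grow to the right and rows downward; lengths in m; the calibration is good to about 2 mm. The wrist camera is an equidistant fisheye: a pixel r from the principal point sees the ray r / f radians off the axis. A picture is of the moment at which its call begins. There is no depth.
- robot.job_done(): hands the job in; it is judged then, once.
Trained networks look in the newest picture that a camera, given by its name, has taken for a name from the list of things; names that differ only in an ending like _2 or _b are one class to them, and where a whole thing is asked for, a point or a joint stands for the part that bears it (a point fixed in the world has none). Each returns a list of dicts, best first, with "conf" (0 to 1); they miss things now and then, are a little off and sometimes report something else, mostly with a low value. They report only what shows in the picture. A call takes as long as a camera call.
- robot.silhouettes(camera, thing): "region" (420x560 bool, what is visible of it) and "point" ([column, row] in pixels, amid what is visible of it).
The state is a dict: "t": time; "joints": joint angles; "dq": joint speeds; "joint_torque": joint torques, N m; "tool_pos": TCP position; "ee_rot": TCP orientation; "wrist_force": force on the tool from outside, world axes, zero at the start; "wrist_torque": the same for the moment, N m; "finger_gap": opening from 0.0 (shut) to 1.0 (fully open); "grasp_force": force on a finger pad.
Only numpy, scipy, OpenCV 4.12 (cv2) and the standard library are available. Lean on these libraries where they do the work, as an engineer would, in place of code of your own. Each camera call takes 0.05 s, during which the arm holds its last target. There are 200 camera calls.

### The job

Open the blue-capped marking-dye bottle for the class: its child-resistant cap must be pushed down firmly and, while held down, turned anticlockwise (seen from above) about 60 degrees, then let go so that it springs up open. Leave the red-capped bottle shut.

Things in the scene. Friction and masses are not known exactly. Their poses are not given: they have to be found in the camera images.
- blue_grip (a point): Centre of the wing of the blue cap, on the cap's axis: 15 mm above the cap's flat top, 15 mm below the wing's top, 141 mm above the ledge when shut. Cap: ribbed blue disc 64 mm across with one upright wing 54 mm long, 14 thick, 30 high. x along the wing, y across it, z up, turning with the cap. The white blue-banded bottle is bolted down; a red-capped twin stands 160 mm or more away.
- blue_press (a joint): Height of the blue cap, m, positive downwards: 0 shut at rest, 0.005 = down far enough to turn, 0.007 = bottom stop, -0.008 = sprung up, open. A spring pushes it up: about 8 N at 0, 14 N at 0.006, under 1 N at -0.008. Unless it is 0.005 down, a lug in a notch blocks turning.
- blue_turn (a joint): Turn of the blue cap, rad, positive anticlockwise from above: 0 shut, stop at 1.15. Past 0.8 the lug is clear, and once let go the cap springs up 8 mm above its shut height; friction (0.04 N m) keeps the turn.
- red_turn (a joint): Turn of the red cap of the other bottle, built alike, in rad: 0 shut. Leave it shut.

How it is judged:
By the outcome, as a careful person would: the job done as asked, in the order asked, and still so for the second after the job is handed in, with the robot touching nothing.
It also fails if it takes over 35 s, if anything falls off the work surface, if the arm or the gripper's body presses on something with over 40 N, if the wrist force passes 120 N, or if a joint passes its speed limit or range.

## Working session

There is one attempt and no reset: what is moved stays moved. The work goes in short steps, Python scripts to look and compute and a tool call to move; the robot and the scene stay as the last step left them, time stands still between calls to the robot, and variables do not carry over. Pictures are saved under pics/ and viewed, at most 10 in all, crops included, and the job is handed in when it is done.

Besides the shell and the picture viewer there is one more tool, called after "Emit:" as name(argument=value, ...), one argument or row to a line, values as JSON. step_arm: Moves the arm, as the interface text tells. Its arguments: {"type":"object","properties":{"targets":{"type":"array","items":{"type":"array","items":{"type":"array","items":{"type":"number"}}}},"grip_force":{"type":"number"}},"required":["targets"]}

```bash
mkdir -p pics; cat > h.py <<'E'
import numpy as np,cv2
from bench import robot
from scipy.spatial.transform import Rotation as R
def K(c):
    f=210/np.tan(np.radians(c["fov_y"]/2)); return f
def ray(c,u,v):
    f=K(c); M=np.linalg.inv(np.array(c["camera_from_world"]))
    d=M[:3,:3]@np.array([(u-c["cx"])/f,-(v-c["cy"])/f,-1]); return M[:3,3],d/np.linalg.norm(d)
def atz(c,u,v,z):
    o,d=ray(c,u,v); return o+d*(z-o[2])/d[2]
E
python3 - <<'E'
from h import *
s=robot.get_state();print(s)
ims=[]
for n in("side","top"):
    c=robot.read_camera(n);ims.append(c["img"])
    print(n,c["fov_y"],c["cx"],c["cy"],np.round(c["camera_from_world"],3).tolist(),[k for k in c])
    for r in robot.silhouettes(n,"blue_grip"):
        print(r["conf"],r["point"],r["region"].sum())
        cv2.imwrite(f"pics/r_{n}.png",r["region"].astype('u1')*255)
    cv2.imwrite(f"pics/{n}.png",c["img"])
E
```

```text
{'t': 0.0, 'joints': array([-1.16920869,  0.68997295, -0.19454571,  1.56635396,  0.15731205,
        0.90249422, -0.21514496]), 'dq': array([ 9.06108153e-04, -7.02753118e-05,  3.32166761e-05, -1.62177598e-03,
       -1.29904800e-03,  3.58958715e-05,  3.83370162e-04]), 'joint_torque': array([ 3.19955116e-04, -5.27561939e+01, -1.26676854e+00, -1.53434283e+01,
       -5.25989046e-02,  6.53189796e-03,  1.66830378e-04]), 'tool_pos': array([0.22453327, 0.58262566, 0.25491505]), 'ee_rot': array([ 1.82823340e-01,  9.83145353e-01, -9.10434633e-04, -1.06460763e-04]), 'wrist_force': array([-0.17515583, -0.0766502 , -0.01249485]), 'wrist_torque': array([-0.0430088 ,  0.00408582,  0.01933232]), 'grasp_force': 0.0, 'finger_gap': 1.0014890655937077}
side 51.22935572694894 278.8905652097965 210.02903248466902 [[-0.829, -0.56, -0.006, 0.456], [0.376, -0.565, 0.734, -0.338], [-0.415, 0.606, 0.679, -0.569], [0.0, 0.0, 0.0, 1.0]] ['img', 'fov_y', 'cx', 'cy', 'camera_from_world']
0.76 [227.3, 291.8] 1879
top 55.34460862023125 287.0088252343941 205.74796081183666 [[-0.017, -1.0, 0.007, 0.006], [0.994, -0.016, 0.111, -0.575], [-0.111, 0.008, 0.994, -0.787], [0.0, 0.0, 0.0, 1.0]] ['img', 'fov_y', 'cx', 'cy', 'camera_from_world']
0.68 [218.3, 216.0] 1092
```

View pics/top.png

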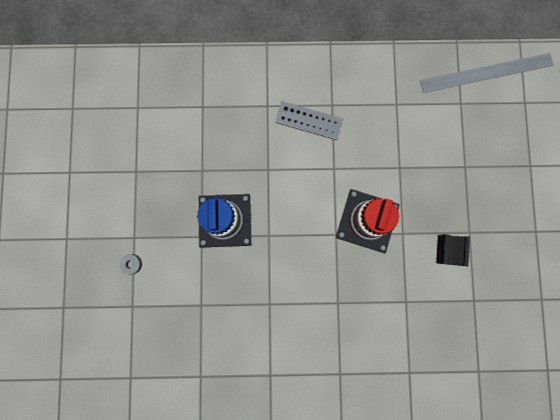

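View pics/side.png

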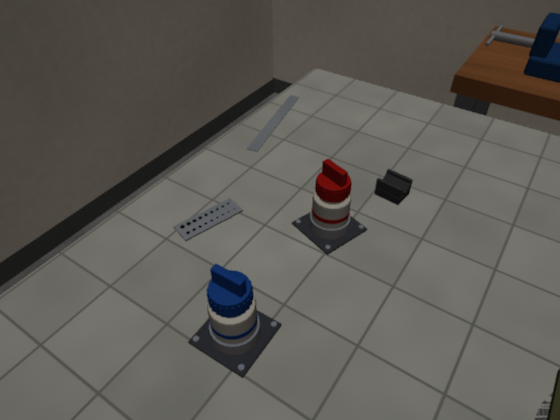

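The top view shows the blue cap near (215,215) with its wing nearly vertical in the image, and the red cap near (380,215). The side view shows the blue wing near (228,278) and the red cap at (333,182). Next I'll triangulate.

```bash
python3 - <<'E'
from h import *
C={};P={}
for n in("side","top"):
    c=robot.read_camera(n);C[n]=c
    P[n]=robot.silhouettes(n,"blue_grip")[0]["point"]
a,d=ray(C["side"],*P["side"]);b,e=ray(C["top"],*P["top"])
t=np.linalg.lstsq(np.c_[d,-e],b-a,rcond=None)[0]
print("tri",a+d*t[0],b+e*t[1])
c=C["top"]; print("cam",b)
for z in (.111,.126,.141):print(z,atz(c,216,215,z))
cv2.imwrite("pics/z.png",np.hstack([cv2.resize(C["top"]["img"][185:255,190:260],(400,400),interpolation=2),cv2.resize(C["side"]["img"][250:320,195:265],(400,400),interpolation=2)]))
E
```

```text
tri [0.55764511 0.13174904 0.11331568] [0.55366582 0.12916362 0.11249771]
cam [0.48437211 0.00382223 0.84577682]
0.111 [0.55157597 0.12849428 0.111     ]
0.126 [0.55020404 0.12594918 0.126     ]
0.141 [0.54883212 0.12340408 0.141     ]
```

View pics/z.png

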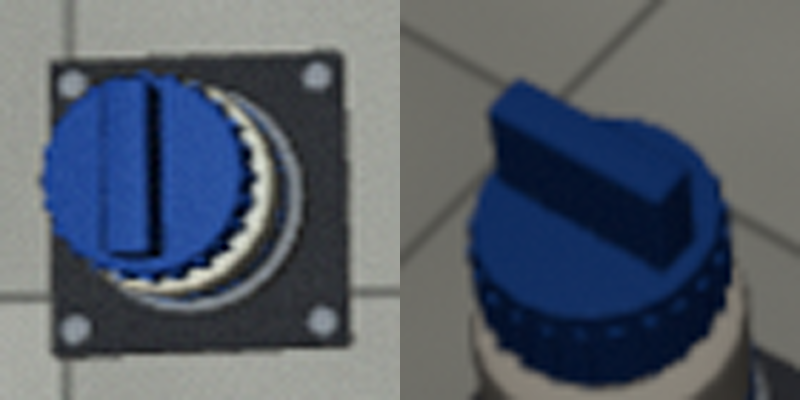

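The left crop shows the wing top's corners near (103,78), (148,78), (152,250) and (105,250). In the right crop they are near (520,82), (690,172), (660,205) and (490,115).

```bash
python3 - <<'E'
from h import *
T=robot.read_camera("top");S=robot.read_camera("side")
k=70/400
ct=np.array([[103,78],[148,78],[152,250],[105,250]])*k+[189.5,184.5]
cs=np.array([[520,82],[690,172],[660,205],[490,115]])*k+[194.5,249.5]
a,d=ray(S,*cs.mean(0));b,e=ray(T,*ct.mean(0))
t=np.linalg.lstsq(np.c_[d,-e],b-a,rcond=None)[0]
p,q=a+d*t[0],b+e*t[1];print("top of wing",p,q)
z=.156
W=np.array([atz(T,*u,z) for u in ct]);print("T",W.mean(0),W.round(4).tolist())
v=(W[0]+W[1]-W[2]-W[3])/2;print(np.linalg.norm(v),np.degrees(np.arctan2(v[1],v[0])))
W=np.array([atz(S,*u,z) for u in cs]);print("S",W.mean(0))
for m in((0,1,2,3),(2,3,1,0)):
  pass
v=(W[0]+W[3]-W[1]-W[2])/2;print(np.linalg.norm(v),np.degrees(np.arctan2(v[1],v[0])))
s=robot.get_state();print(R.from_quat(s["ee_rot"]).as_matrix().round(3))
E
```

```text
top of wing [0.45846592 0.08983837 0.17775518] [0.54723495 0.12174188 0.19204597]
T [0.55081063 0.12824573 0.156     ] [[0.577, 0.1356, 0.156], [0.5768, 0.122, 0.156], [0.5246, 0.1206, 0.156], [0.5248, 0.1348, 0.156]]
0.052252627831767096 1.229306093218325
S [0.46782227 0.07467217 0.156     ]
0.04941641216150828 -0.6693651059799508
[[-0.933  0.36  -0.   ]
 [ 0.36   0.933 -0.   ]
 [ 0.    -0.    -1.   ]]
```

```bash
cat >> h.py <<'E'
def goto(p,yawdeg):  # tool y axis at yaw+90, pointing down
    s=robot.get_state();r0=R.from_quat(s["ee_rot"])
    a=np.radians(yawdeg);y=np.array([-np.sin(a),np.cos(a),0]);z=np.array([0,0,-1.]);x=np.cross(y,z)
    r1=R.from_matrix(np.c_[x,y,z])
    print("t",s["t"],"shift in present tool axes mm",(r0.inv().apply(np.array(p)-s["tool_pos"])*1000).round(1),"turn deg",(r0.inv()*r1).as_rotvec(degrees=True).round(2),"gap",s["finger_gap"])
E
python3 - <<'E'
from h import *
T=robot.read_camera("top");S=robot.read_camera("side")
k=70/400
ct=np.array([[103,78],[148,78],[152,250],[105,250]])*k+[189.5,184.5]
cs=np.array([[120,82],[290,172],[260,205],[90,115]])*k+[194.5,249.5]
a,d=ray(S,*cs.mean(0));b,e=ray(T,*ct.mean(0))
t=np.linalg.lstsq(np.c_[d,-e],b-a,rcond=None)[0]
p,q=a+d*t[0],b+e*t[1];print("top of wing",p,q)
W=np.array([atz(S,*u,.156) for u in cs]);print("S",W.mean(0))
v=(W[0]+W[3]-W[1]-W[2])/2;print(np.linalg.norm(v),np.degrees(np.arctan2(v[1],v[0])))
goto((.552,.128,.25),1)
E
```

```text
top of wing [0.54981962 0.12789294 0.15403593] [0.55086876 0.12855827 0.15425683]
S [0.54912771 0.12901036 0.156     ]
0.05226357620625646 1.3989272474979868
t 0.6 shift in present tool axes mm [-469.1 -307.1    5.7] turn deg [  0.     0.   -22.07] gap 1.000157370917116
```

The two cameras agree: wing centre at (0.550, 0.128), wing top at z≈0.155, wing angle about 1.3°.

Emit:
step_arm(
  targets=[
    [[0,0,0,-26,-17,0,1],[0,0,0,-26,-17,0,1],[0,0,0,-26,-17,0,1],[0,0,0,-26,-17,0,1],[0,0,0,-26,-17,0,1],[0,0,0,-26,-17,0,1],[0,0,0,-26,-17,0,1],[0,0,0,-26,-17,0,1],[0,0,0,-26,-17,0,1],[0,0,0,-26,-17,0,1],[0,0,0,-26,-17,0,1],[0,0,0,-26,-17,0,1]],
  ],
)

```text
t: 1.6
tool_pos: [0.4433, 0.2794, 0.2559]
ee_rot: [0.183, 0.983, 0.0, 0.0]
wrist_force: [1.0, 0.5, 0.2]
finger_gap: 0.997
grasp_force: 0.0
```

Emit:
step_arm(
  targets=[
    [[0,0,0,-26,-17,0,1],[0,0,0,-26,-17,0,1],[0,0,0,-26,-17,0,1],[0,0,0,-26,-17,0,1],[0,0,0,-26,-17,0,1],[0,0,0,-26,-17,0,1],[0,0,-5.5,0,0,0,1],[0,0,-5.5,0,0,0,1],[0,0,-5.5,0,0,0,1],[0,0,-5.5,0,0,0,1],[0,0,0,0,0,0,1]],
  ],
)

```text
t: 2.52
tool_pos: [0.5515, 0.1292, 0.2557]
ee_rot: [-0.009, 1.0, 0.0, 0.0]
wrist_force: [-0.9, -0.5, 0.4]
finger_gap: 1.001
grasp_force: 0.0
```

```bash
python3 - <<'E'
from h import *
goto((.550,.128,.25),1.3)
s=robot.get_state();print(s["tool_pos"],s["joints"].round(3))
w=robot.read_camera("wrist");cv2.imwrite("pics/w1.png",w["img"])
f=K(w)
M=np.array(w["camera_from_world"])
def proj(p):
    c=(M@np.r_[p,1])[:3]*[1,-1,-1];th=np.arctan2(np.hypot(c[0],c[1]),c[2]);r=f*th;h=np.hypot(c[0],c[1]);return [w["cx"]+r*c[0]/h,w["cy"]+r*c[1]/h]
a=np.radians(1.3);u=np.array([np.cos(a),np.sin(a)]);n=np.array([-u[1],u[0]])
for i,j in((1,1),(1,-1),(-1,-1),(-1,1)):print(np.round(proj(np.r_[np.array([.55,.128])+i*.027*u+j*.007*n,.155]),1))
E
```

```text
t 2.5167 shift in present tool axes mm [ 1.5 -1.2  5.7] turn deg [ 0.03  0.   -0.26] gap 1.0014469258245131
[0.55150507 0.12918074 0.25572003] [-0.088  0.627 -0.374  1.74   0.294  0.83   0.991]
[285.2 245.8]
[266.9 245.9]
[265.9 176. ]
[285.4 175.9]
```

View pics/w1.png

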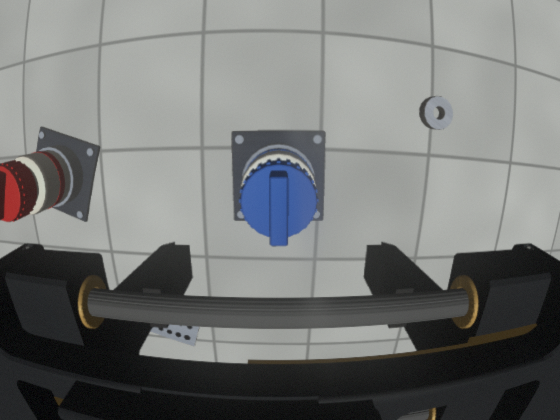

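The wing shows at columns 270–287, rows 171–245, within about 1.5 mm of where I projected it, and the tool is centred on it. Next I descend and grip.

Emit:
step_arm(
  targets=[
    [[0,0,-0.3,1,0,20,1],[0,0,0,0,0,25,1],[0,0,0,0,0,25,0.6],[0,0,0,0,0,20,0.6],[0,0,0,0,0,12,0.4],[0,0,0,0,0,5,0.4],[0,0,0,0,0,0,0.3],[0,0,0,0,0,0,0.2],[0,0,0,0,0,0,0],[0,0,0,0,0,0,0],[0,0,0,0,0,0,0],[0,0,0,0,0,0,0]],
  ],
  grip_force=40,
)

```text
t: 3.57
tool_pos: [0.5507, 0.1295, 0.1493]
ee_rot: [-0.011, 1.0, 0.0, 0.001]
wrist_force: [-0.4, -0.6, -0.3]
finger_gap: 0.267
grasp_force: 0.0
```

Emit:
step_arm(
  targets=[
    [[0,0,0,0,0,0,0],[0,0,0,0,0,0,0],[0,0,0,0,0,0,0],[0,0,0,0,0,0,0]],
  ],
)

```text
t: 3.9
tool_pos: [0.5505, 0.1296, 0.149]
ee_rot: [-0.011, 1.0, 0.0, 0.0]
wrist_force: [0.2, 0.2, 2.8]
finger_gap: 0.158
grasp_force: 40.0
```

The fingers stopped at 13.9 mm, which matches the 14 mm wing. Now I push down.

Emit:
step_arm(
  targets=[
    [[0,0,0,0,0,2,0],[0,0,0,0,0,2,0],[0,0,0,0,0,2,0],[0,0,0,0,0,1,0],[0,0,0,0,0,0,0],[0,0,0,0,0,0,0]],
  ],
)

```text
t: 4.4
tool_pos: [0.5507, 0.1298, 0.1432]
ee_rot: [-0.011, 1.0, 0.0, 0.001]
wrist_force: [-3.6, 0.2, 13.4]
finger_gap: 0.158
grasp_force: 40.0
```

Emit:
step_arm(
  targets=[
    [[0,0,0,0,0,1.2,0],[0,0,0,0,0,0,0],[0,0,-3,0,0,0,0],[0,0,-3,0,0,0,0],[0,0,-3,0,0,0,0],[0,0,0,0,0,0,0]],
  ],
)

```text
t: 4.9
tool_pos: [0.5507, 0.1298, 0.1422]
ee_rot: [-0.09, 0.996, 0.0, 0.001]
wrist_force: [-3.9, -0.9, 15.4]
finger_gap: 0.154
grasp_force: 40.0
```

```bash
python3 - <<'E'
from h import *
s=robot.get_state();print(s["wrist_force"],s["wrist_torque"],s["joints"].round(3))
E
```

```text
[-3.9361578  -0.93292339 15.41055959] [-0.09264597  0.71581392  0.02372111] [-0.115  0.787 -0.339  1.842  0.44   0.586  1.02 ]
```

The moment about z is only 0.02 N m, so the cap is turning freely. I'll carry on.

Emit:
step_arm(
  targets=[
    [[0,0,-5,0,0,0,0],[0,0,-5,0,0,0,0],[0,0,-5,0,0,0,0],[0,0,-5,0,0,0,0],[0,0,-5,0,0,0,0],[0,0,-5,0,0,0,0],[0,0,-5,0,0,0,0],[0,0,-5,0,0,0,0],[0,0,-5,0,0,0,0],[0,0,-6,0,0,0,0],[0,0,0,0,0,0,0],[0,0,0,0,0,0,0]],
  ],
)

```text
t: 5.9
tool_pos: [0.5505, 0.13, 0.1421]
ee_rot: [-0.509, 0.86, -0.0, 0.001]
wrist_force: [-3.1, -0.8, 14.9]
finger_gap: 0.155
grasp_force: 40.0
```

```bash
python3 - <<'E'
from h import *
s=robot.get_state();print(s["wrist_force"],s["wrist_torque"],s["joints"].round(3),s["tool_pos"])
goto(s["tool_pos"],1.3)
S=robot.read_camera("side");cv2.imwrite("pics/s2.png",cv2.resize(S["img"][180:380,130:350],None,fx=2.5,fy=2.5))
E
```

```text
[-3.05499514 -0.81659723 14.93637188] [-0.09607893  0.85315739 -0.00643481] [ 0.021  0.829 -0.582  1.834  0.69   0.69   1.677] [0.55053618 0.13001432 0.14214634]
t 5.9 shift in present tool axes mm [0. 0. 0.] turn deg [-0.    0.09 59.96] gap 0.1550942021522347
```

View pics/s2.png

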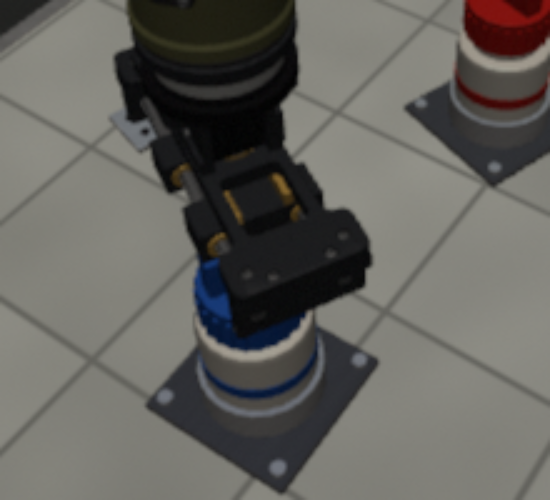

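The cap has turned 60°, with the red bottle untouched. I'll ease up with the cap, let go, then rise clear.

Emit:
step_arm(
  targets=[
    [[0,0,0,0,0,-3,0],[0,0,0,0,0,-3,0],[0,0,0,0,0,-3,0],[0,0,0,0,0,0,0],[0,0,0,0,0,0,0.5],[0,0,0,0,0,0,0.8],[0,0,0,0,0,0,0.8],[0,0,0,0,0,-5,0.8],[0,0,0,0,0,-5,0.8],[0,0,0,0,0,-10,0.8],[0,0,0,0,0,-10,0.8],[0,0,0,0,0,0,0.8]],
  ],
)

```text
t: 6.95
tool_pos: [0.5515, 0.1301, 0.1819]
ee_rot: [-0.509, 0.861, -0.0, 0.002]
wrist_force: [0.0, -0.1, 0.9]
finger_gap: 0.735
grasp_force: 0.0
```

Emit:
step_arm(
  targets=[
    [[0,0,0,0,0,-20,0.8],[0,0,0,0,0,-30,0.8],[0,0,0,0,0,-30,0.8],[0,0,0,-20,0,-20,0.8],[0,0,0,-30,0,-10,0.8],[0,0,0,-30,0,0,0.8],[0,0,0,-30,0,0,0.8],[0,0,0,-20,0,0,0.8],[0,0,0,0,0,0,0.8]],
  ],
)

```text
t: 7.7
tool_pos: [0.6131, 0.2486, 0.2897]
ee_rot: [-0.511, 0.86, 0.002, 0.002]
wrist_force: [-1.2, 0.6, 0.1]
finger_gap: 0.799
grasp_force: 0.0
```

```bash
python3 - <<'E'
from h import *
T=robot.read_camera("top");S=robot.read_camera("side")
cv2.imwrite("pics/e.png",np.hstack([cv2.resize(T["img"][185:255,190:260],(400,400),interpolation=2),cv2.resize(S["img"][250:320,195:265],(400,400),interpolation=2)]))
E
```

```text
(no output)
```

View pics/e.png

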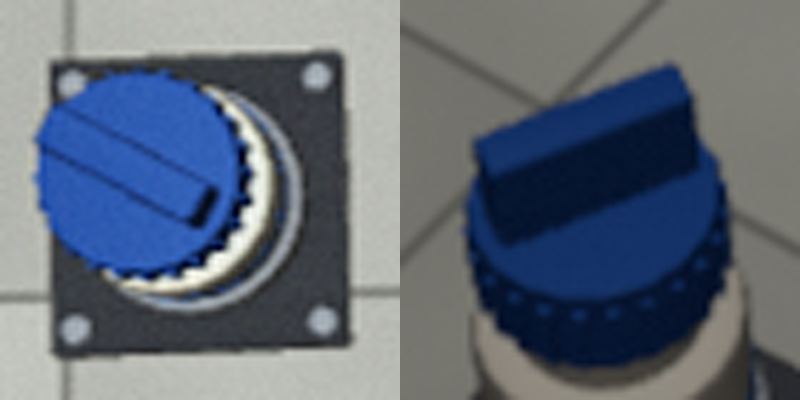

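The wing has turned about 60° in the top crop. In the side crop the cap's lower rim has risen from about row 383 to 365, with the wing's centre up as well. That fits the 8 mm spring-up, so the cap is open and the arm is clear.

```bash
python3 -c "
from bench import robot
print(robot.job_done())"
```

```text
the job is handed in; nothing more can be done
None
```

The blue cap was pushed down, turned 60° anticlockwise and let go; the last pictures show it sprung up open. The arm never went near the red bottle, and I handed the job in at about 8 s with the arm clear.

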